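Open the proofing press's gear housing and present its crank over the shaft

ROBOT

A 6-joint arm with a two-finger parallel gripper is mounted at the origin on the work surface. World frame = base frame: x ahead of the robot, y to its left, z up, the work surface at z = 0. Lengths are in mm, angles in rad, forces in N, time in s.
With the tool pointing down it reaches from about 300 to 775 mm from the base axis. Payload 14.6 kg.
Tool frame: the origin (TCP) lies at the very end of the fingers, on their centre line; the grasp point (between the pads) lies 19 mm behind it; z points along the fingers, y is the line along which they close (so a half turn about z gives the same grasp; the last joint's range is limited). The gripper opens to 94 mm and grips with 3 to 60 N. Pads are 16 mm wide; open, the fingers measure 119 mm over their backs; the gripper's body (75 mm by 177 mm) begins 78 mm behind the grasp point.
Start: joints at [1.125, 0.3, 1.521, -0, 1.321, -0.067], TCP at [203.39, 511.001, 205.446] pointing down, gripper open.
Joint ranges: [-3.03, 3.03], [-0.79, 2.21], [0.23, 2.52], [-1.04, 4.18], [0, 3.07], [-2.55, 2.55]. Speed limits (rad/s): [2.22, 2.22, 2.57, 3.14, 3.14, 3.14].

INTERFACE

Orientations are given as [roll, pitch, yaw] about the fixed x, y, z axes, in that order (R = Rz(yaw) Ry(pitch) Rx(roll)).
In Python, from cell import manip, camera, get_calibration gives the robot as it stands. The module is installed in compiled form; this text tells all that it offers.
- The arm moves only by the tool jog_arm, never from a script. Its argument "plan" is one flat list of numbers, 6 for each row, row after row: the shift along the world's x, y, z in m, then the turn, a rotation vector about the world's x, y, z in degrees. A call has 1 to 20 rows; each row is the pose to reach, as a shift and turn from the pose commanded when the call began; what a row does not reach only later rows make up. A row lasts 1/10 s, in which the tool goes at most 50 mm and 8.59 degrees, less where a joint would pass 70% of its speed; a pose out of reach is approached as far as the arm can. A call with a gripper value outside its range is refused whole. "claw" is the finger opening in m, from 0 to 0.094, set as the call begins (left out, the last holds). The fingers move at their own pace and stop on an object; "force" is the grip in N (left out, the last holds). Time passes only in rows, so rows that repeat a pose let the fingers close. It gives the time, the measured TCP pose, the force, the opening and the grip force at its end, in the units of the state.
- manip.read_state(): the state, without advancing time (a new reading comes with each control period).
- camera(name): name is "scene" or "top"; returns (picture, depth): 384x512x3 uint8, red, green, blue; 384x512 float32, mm along the optical axis (not along the pixel's ray), 0 where there is no reading.
- get_calibration(name): a dict with "fx", "fy", "cx", "cy" (pixels), "origin" and "attitude" of the camera in the world. Camera axes: x right, y down, z forward; pixel columns grow to the right and rows downward; lengths in mm; the calibration is good to about 2 mm. A picture is of the moment at which its call begins. get_calibration takes no time and is no camera call.
- manip.sign_off(): hands the job in; it is judged then, once.
The state is a dict: "clock": time; "joints": joint angles; "qd": joint speeds; "effort": joint torques, N m; "eef_pos": TCP position; "eef_rot": TCP orientation; "wrist_force": force on the tool from outside, world axes, zero at the start; "moment": the same for the moment, N m; "finger_gap": finger opening in mm; "finger_force": force on a finger pad.
Only numpy, scipy, OpenCV 4.12 (cv2) and the standard library are available. Lean on these libraries where they do the work, as an engineer would, in place of code of your own. Each camera call takes 0.05 s, during which the arm holds its last target. There are 200 camera calls.

TASK

First lift the green cover plate off the two pins of the press's gear housing, lay it flat on the middle of the cork mat with its handle up, and let go of it. Then grip the cast crank by the arm at its balance point, lift it and hold it level, wooden grip up, with its hub bore centred over the housing's brass shaft and about 35 mm of clear air between shaft and hub; finish still holding it there, touching nothing else with it. Leave the gouge, the marker and the ink jar alone.

Things in the scene. Friction and masses are not known exactly. Their poses are not given: they have to be found in the camera images.
- housing: Grey open-topped gear housing fixed to the table, 150 (its x) x 110 (y) x 55 mm high, feet reaching to x = +-96 mm. Origin: centre of its underside; z up. On its rim at x = -65 and +65 mm, y = 0, two 6 mm steel pins stand 14 mm high (top at 69 mm). Inside are gears and an upright brass shaft, hidden by the cover at the start.
- shaft_tip (a point): Centre of the top face of the upright brass shaft (14 mm diameter), inside the housing at its x = +18, y = 0, 53 mm above the table (2 mm below the rim). z up; x and y as the housing's.
- cover: Loose green cover plate, 0.28 kg, 150 (x) x 110 (y) x 6 mm, lying on the housing's rim at the start with its sides along the housing's, the two pins through its 10 mm holes at x = -65 and +65 mm. Origin: centre of its underside; z up.
- cover_grip (a point): Point to grip on the cover's black rail handle. The rail is 64 mm long along the cover's x, 14 mm wide along its y, and stands 34 mm high above the middle of the plate. This point is on its centre line, 22 mm above the plate's top face, 28 mm above the cover's underside and 12 mm below the rail's top. Axes as the cover's: x along the rail, z up.
- mat: Cork mat fixed to the table, 210 (x) x 170 (y) x 5 mm, bare at the start. Origin: centre of its underside at table height; its top is 5 mm above.
- crank: Loose dark cast crank on the table, 0.62 kg +-25 %. Round hub, 44 mm diameter, 38 high, at its x = -80 mm, with an upright 18 mm bore; straight arm of 14 x 14 mm section along x, 18 to 32 mm above the underside; at x = +85 a 26 mm round boss topped by an upright wooden grip (26 mm thick, to 85 mm height). Stands on hub and boss. Origin: in the underside plane between them; x from hub to grip, z up.
- crank_balance (a point): The crank's balance point (centre of mass seen from above), on the arm's centre line, half-way up the arm: 25 mm above the crank's underside, 50 mm from the hub's axis towards the wooden grip. The arm is 14 mm wide here. Axes as the crank's: x along the arm towards the wooden grip, z up.
- crank_bore (a point): Centre of the bore's lower mouth, on the hub's axis in the plane of its underside. Axes as the crank's.
- gouge: Bystander: lino gouge with a wooden handle, about 155 mm long and 26 mm thick, lying on the table; origin under the middle of its handle.
- marker: Bystander: black marker pen with a green cap, 140 mm long, 18 mm thick, lying on the table; origin under its middle.
- ink: Bystander: ink jar of green glass with a black cap, 64 mm diameter, 70 mm high, upright; origin at the centre of its underside.
Things that resemble listed ones, but are neither listed nor needed, are in the scene too. Of the things like the cover, leave any that is orange, pink or purple; of the rest the larger one is meant.

How it is judged (in metres and radians):
On the way, in this order (a step that is already met when the one before it is completed fails the run):
1. the cover plate lies flat on the cork mat, released (horizontal distance between cover_grip and mat below 0.05 m and contact force between cover and mat above 0.3 N and angle between cover_grip's own z axis and vertical below 0.06 rad and linear speed of cover below 0.03 m/s and contact force between cover and the fingers below 0.1 N), for 0.2 s.
2. the crank is gripped at its balance point and lifted clear of the table (horizontal distance between the grasp point and crank_balance below 0.025 m and contact force between crank and the fingers above 1 N and height (world z) of crank_balance above 0.055 m and height (world z) of crank_bore above 0.02 m), for 0.2 s.
At the end, for the whole second after the job is handed in: Cover released on the cork mat, handle up, within 50 mm of its centre, level to 3 deg. Crank held still within 25 mm of its balance point, level to 6 deg, bore within 15 mm of the shaft axis, hub 15 to 60 mm above the shaft, touching neither housing nor cover (all of step 1 and horizontal distance between the grasp point and crank_balance below 0.025 m and contact force between crank and the fingers above 1 N and horizontal distance between crank_bore and shaft_tip below 0.015 m and z of crank_bore in the frame of shaft_tip between 0.015 and 0.06 m and angle between crank_balance's own z axis and vertical below 0.105 rad and linear speed of crank below 0.03 m/s and angular speed of crank below 0.3 rad/s and contact force between crank and housing below 0.1 N and contact force between crank and cover below 0.1 N); the arm keeps its last pose, push and grip.
It fails at once if the lino gouge is moved by more than 30 mm (distance of gouge from where it was at the start of the episode above 0.03 m).
It fails at once if the marker pen is moved by more than 30 mm (distance of marker from where it was at the start of the episode above 0.03 m).
It fails at once if the ink jar is moved by more than 30 mm (distance of ink from where it was at the start of the episode above 0.03 m).
It also fails if it takes over 61 s, if anything falls off the work surface, if the arm or the gripper's body presses on something with over 40 N, if the wrist force passes 120 N, or if a joint passes its speed limit or range.

## Working session

There is one attempt and no reset: what is moved stays moved. The work goes in short steps, Python scripts to look and compute and a tool call to move; the robot and the scene stay as the last step left them, time stands still between calls to the robot, and variables do not carry over. Pictures are saved under pics/ and viewed, at most 10 in all, crops included, and the job is handed in when it is done.

Besides the shell and the picture viewer there is one more tool, called after "Request:" by a JSON object that holds its "name" and its "arguments", one argument or row to a line. jog_arm: Moves the arm, as the interface text tells. Its arguments: {"type":"object","properties":{"plan":{"type":"array"},"claw":{"type":"number"},"force":{"type":"number"}},"required":["plan"]}

```bash
mkdir -p pics; cat > h.py <<'E'
import numpy as np, cv2
from cell import manip, camera, get_calibration
from scipy.spatial.transform import Rotation as R
def shot(n,tag):
    p,d=camera(n); cv2.imwrite(f'pics/{tag}.png',p[:,:,::-1]); np.savez(f'{tag}.npz',p=p,d=d); return p,d
def cal(n):
    c=get_calibration(n); A=np.array(c['attitude'],float)
    M=A if A.shape==(3,3) else (R.from_euler('xyz',A).as_matrix() if A.size==3 else R.from_quat(A).as_matrix())
    return c,M,np.array(c['origin'],float)
def cloud(n,d):
    c,M,o=cal(n); v,u=np.mgrid[:d.shape[0],:d.shape[1]]
    P=np.stack([(u-c['cx'])/c['fx']*d,(v-c['cy'])/c['fy']*d,d],-1)
    W=P@M.T+o; W[d==0]=np.nan; return W
def ray(n,uv,z):
    c,M,o=cal(n); uv=np.atleast_2d(uv).astype(float)
    r=np.c_[(uv[:,0]-c['cx'])/c['fx'],(uv[:,1]-c['cy'])/c['fy'],np.ones(len(uv))]@M.T
    return o+r*((z-o[2])/r[:,2])[:,None]
E
python3 - <<'E'
from h import *
for n in('top','scene'):
    print(get_calibration(n)); p,d=shot(n,n+'0')
a=[cv2.imread(f'pics/{n}0.png') for n in('top','scene')]
print(manip.read_state())
E
```

```text
{'fx': 366.51491667166056, 'fy': 366.51491667166056, 'cx': 257.95449518739997, 'cy': 193.8888013943306, 'origin': array([ 445.50399694,  -35.48946503, 1070.53536271]), 'attitude': array([-3.0310742 , -0.03343567, -1.54311898])}
{'fx': 468.4866336937058, 'fy': 468.4866336937058, 'cx': 259.7075530829116, 'cy': 196.5943688778066, 'origin': array([1050.56217782,  777.50154375,  992.13219635]), 'attitude': array([-2.33414277, -0.01480296,  2.59972478])}
{'clock': 0.1, 'joints': array([ 1.12536011e+00,  3.00436279e-01,  1.52151383e+00, -1.32587383e-07,
        1.32074265e+00, -6.66003408e-02]), 'qd': array([ 1.06989265e-04, -1.11418008e-03, -1.21271802e-03,  1.55446670e-05,
       -1.63086410e-03,  1.30105394e-04]), 'effort': array([-2.65467015e-04, -5.32640183e+01, -3.53291774e+01,  7.09039718e-02,
        2.34138023e-02, -5.71845794e-05]), 'eef_pos': array([203.30830167, 510.77917859, 204.93389207]), 'eef_rot': array([-3.14049498e+00, -7.30847466e-05,  2.76275677e+00]), 'wrist_force': array([ 0.19930783,  0.95528746, -0.45199001]), 'moment': array([ 0.00629249, -0.02491052,  0.00930533]), 'finger_force': 0.0, 'finger_gap': 93.7771047435228}
```

View pics/top0.png

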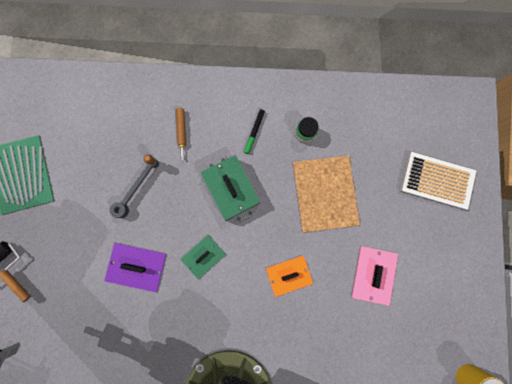

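View pics/scene0.png

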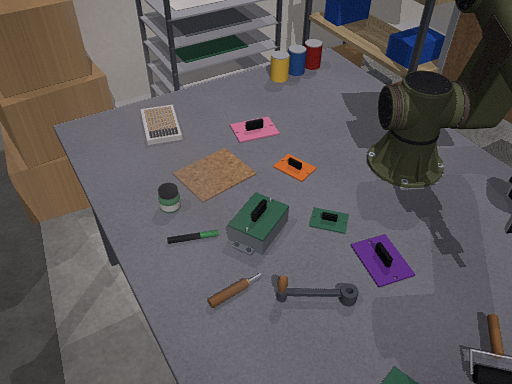

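The top view shows the green cover on the housing at about (230,188) and the mat at (326,193). The crank hub is at (120,210) and its grip at (150,160), with the gouge at (181,130), the marker at (255,132) and the ink jar at (307,129). The small green plate at (204,257) is a decoy. The scene view agrees, with the cover at (260,215) and the crank at (315,292).

```bash
cat > m.py <<'E'
from h import *
def big(m,near,n=1):
    k,l,s,c=cv2.connectedComponentsWithStats(m.astype(np.uint8)); 
    i=min([j for j in range(1,k) if s[j,4]>n],key=lambda j:np.hypot(*(c[j]-near))); return l==i
def rect(P):
    (c,s,a)=cv2.minAreaRect(P[:,:2].astype(np.float32)); b=cv2.boxPoints((c,s,a)); e=[b[1]-b[0],b[2]-b[1]]; e=max(e,key=np.linalg.norm)
    return np.round(c,1),np.round(s,1),round(np.degrees(np.arctan2(e[1],e[0])),1)
def px(m): v,u=np.nonzero(m); return np.c_[u,v]
E
python3 - <<'E'
from m import *
for n,pos in (('top',dict(cover=(230,188),mat=(326,193),crank=(135,187),small=(204,257))),('scene',dict(cover=(260,215),mat=(214,173),crank=(315,292)))):
    f=np.load(n+'0.npz'); p,d=f['p'],f['d']; W=cloud(n,d); hsv=cv2.cvtColor(p,cv2.COLOR_RGB2HSV); H,S,V=[hsv[...,i] for i in range(3)]
    g=(H>60)&(H<95)&(S>70)
    c=pos['cover']; win=np.zeros(g.shape,bool); win[c[1]-50:c[1]+50,c[0]-50:c[0]+50]=1
    m=big(win&(W[...,2]>57)&(W[...,2]<66)&g,c,100); print(n,'cover',np.nanmedian(W[m],0).round(1),rect(ray(n,px(m),61)),rect(W[m]))
    m=big(win&(W[...,2]>85)&(W[...,2]<110),c,10); print('rail',np.nanmedian(W[m],0).round(1),rect(ray(n,px(m),95)),rect(W[m]))
    c=pos['mat']; m=(H>5)&(H<25)&(S>70); m=big(cv2.morphologyEx(m.astype(np.uint8),5,np.ones((3,3)) if 0 else np.ones((2,2))),c,500); print('mat',rect(ray(n,px(m),5)),np.nanmedian(W[m],0).round(1))
    c=pos['crank']; win[:]=0; win[c[1]-48:c[1]+48,c[0]-55:c[0]+55]=1
    w=win&(W[...,2]>34)&(W[...,2]<45); m=big(w,(120,210) if n=='top' else (346,293),15); q=W[m]; print('hub',rect(q),np.nanmedian(q,0).round(1),cv2.minEnclosingCircle(q[:,:2].astype(np.float32)))
    m=big(win&(W[...,2]>75)&(W[...,2]<95),(150,160) if n=='top' else (282,282),5); print('grip',rect(W[m]),np.nanmedian(W[m],0).round(1))
    m=big(win&(W[...,2]>27)&(W[...,2]<36),(135,187)if n=='top' else (315,292),15); print('arm',rect(W[m]),rect(ray(n,px(m),32)))
    c=(135,187)
E
```

```text
top cover [575.   12.5  61.9] (array([576.8,  12.9]), array([149.6, 108.4]), np.float32(28.9)) (array([576.5,  12.7]), array([149. , 108.3]), np.float32(28.9))
rail [576.2  13.2  95.6] (array([576. ,  13.7]), array([62.9, 13.2]), np.float32(28.4)) (array([576.2,  13.8]), array([63. , 13.2]), np.float32(28.4))Traceback (most recent call last):
  File "<stdin>", line 8, in <module>
  File "m.py", line 4, in big
    i=min([j for j in range(1,k) if s[j,4]>n],key=lambda j:np.hypot(*(c[j]-near))); return l==i
ValueError: min() iterable argument is empty
```

```bash
python3 - <<'E'
from m import *
for n,pos in (('top',dict(cover=(230,188),mat=(326,193),crank=(135,187),hub=(120,210),grip=(150,160))),('scene',dict(cover=(260,215),mat=(214,173),crank=(315,292),hub=(346,293),grip=(282,282)))):
    f=np.load(n+'0.npz'); p,d=f['p'],f['d']; W=cloud(n,d); hsv=cv2.cvtColor(p,cv2.COLOR_RGB2HSV); H,S,V=[hsv[...,i] for i in range(3)]
    def win(c,r): w=np.zeros(H.shape,bool); w[c[1]-r:c[1]+r,c[0]-r:c[0]+r]=1; return w
    def tryp(name,w,c,z,nn):
        try: m=big(w,c,nn); print(n,name,m.sum(),rect(ray(n,px(m),z)),rect(W[m]),np.nanmedian(W[m],0).round(1),cv2.minEnclosingCircle(W[m][:,:2].astype(np.float32)))
        except ValueError as e: print(n,name,'none',w.sum())
    c=pos['mat']; print(hsv[c[1],c[0]])
    m=win(c,50)&(H>3)&(H<28)&(S>60); m=cv2.morphologyEx(m.astype(np.uint8),cv2.MORPH_CLOSE,np.ones((5,5)))
    m=cv2.morphologyEx(m,cv2.MORPH_OPEN,np.ones((5,5))); tryp('mat',m,c,5,500)
    if n=='scene':
        c=pos['cover']; tryp('rail',win(c,50)&(W[...,2]>92)&(W[...,2]<100),c,95,5)
        tryp('cov',win(c,50)&(W[...,2]>58)&(W[...,2]<66)&(H>60)&(H<95)&(S>60),c,61,50)
    w=win(pos['crank'],55); Z=W[...,2]
    tryp('hub',win(pos['hub'],18)&(Z>34)&(Z<43),pos['hub'],38,10)
    tryp('grip',w&(Z>80)&(Z<92),pos['grip'],85,3)
    tryp('arm',w&(Z>28)&(Z<36)&~win(pos['hub'],14)&~win(pos['grip'],10),pos['crank'],32,10)
E
```

```text
[ 14 128 208]
top mat 4114 (array([ 573.5, -267.6]), array([211.5, 171.8]), np.float32(8.9)) (array([ 576.7, -267.7]), array([207.3, 174.1]), np.float32(9.3)) [ 571.9 -267.5    5.9] ((573.3995361328125, -268.4892578125), 133.7531280517578)
top hub 169 (array([507.3, 326.3]), array([41.8, 41.3]), np.float32(4.1)) (array([506.2, 326.5]), array([41.3, 42. ]), np.float32(-78.3)) [506.6 325.9  38.6] ((508.39825439453125, 325.0074768066406), 23.7828369140625)
top grip 50 (array([644.8, 238.6]), array([21.7, 19. ]), np.float32(47.0)) (array([645.6, 239.8]), array([22. , 19.1]), np.float32(47.2)) [644.3 239.7  84.2] ((645.1973266601562, 239.8233642578125), 12.00545597076416)
top arm 156 (array([583.6, 277.6]), array([15.3, 94. ]), np.float32(-32.0)) (array([584. , 278.2]), array([15.3, 93.8]), np.float32(-31.4)) [584.6 278.3  32.8] ((583.4952392578125, 277.4278564453125), 47.31071853637695)
[ 13  99 139]
scene mat 2324 (array([ 574.7, -266.4]), array([211.8, 174. ]), np.float32(8.8)) (array([ 572.3, -267.2]), array([224.7, 154.6]), np.float32(13.2)) [ 579.2 -262.7    4.7] ((575.8036499023438
[... 458 characters left out ...]
771484), 92.38231658935547)
scene hub 183 (array([507.5, 323.6]), array([44.7, 41.3]), np.float32(50.4)) (array([506.6, 324.5]), array([43. , 42.6]), np.float32(28.5)) [505.9 324.3  37.8] ((506.3518371582031, 323.94525146484375), 22.929323196411133)
scene grip 43 (array([648.3, 238. ]), array([17.4, 19.2]), np.float32(-30.4)) (array([647.4, 237. ]), array([15.3, 19.2]), np.float32(-31.8)) [647.2 238.6  84. ] ((647.2698364257812, 238.17022705078125), 10.566110610961914)
scene arm 242 (array([600.2, 268.4]), array([ 16.9, 133.9]), np.float32(-29.1)) (array([599.4, 267.7]), array([ 17.8, 134.3]), np.float32(-29.0)) [588.5 272.7  31.6] ((597.8299560546875, 264.85906982421875), 67.22079467773438)
```

Request:
{"name": "jog_arm", "arguments": {
  "plan": [0.3735,-0.498,-0.065,0,0,-129.5,0.3735,-0.498,-0.065,0,0,-129.5,0.3735,-0.498,-0.065,0,0,-129.5,0.3735,-0.498,-0.065,0,0,-129.5,0.3735,-0.498,-0.065,0,0,-129.5,0.3735,-0.498,-0.065,0,0,-129.5,0.3735,-0.498,-0.065,0,0,-129.5,0.3735,-0.498,-0.065,0,0,-129.5,0.3735,-0.498,-0.065,0,0,-129.5,0.3735,-0.498,-0.065,0,0,-129.5,0.3735,-0.498,-0.065,0,0,-129.5,0.3735,-0.498,-0.065,0,0,-129.5,0.3735,-0.498,-0.065,0,0,-129.5,0.3735,-0.498,-0.065,0,0,-129.5,0.3735,-0.498,-0.065,0,0,-129.5,0.3735,-0.498,-0.065,0,0,-129.5,0.3735,-0.498,-0.065,0,0,-129.5,0.3735,-0.498,-0.065,0,0,-129.5,0.3735,-0.498,-0.065,0,0,-129.5,0.3735,-0.498,-0.065,0,0,-129.5],
  "claw": 0.06,
  "force": 30
}}

```text
clock: 2.1
eef_pos: [576.9, 13.1, 140.5]
eef_rot: [3.142, -0.0, 0.504]
wrist_force: [-0.2, -0.3, 1.3]
finger_gap: 59.7
finger_force: 0.0
```

Request:
{"name": "jog_arm", "arguments": {
  "plan": [0,0,-0.03,0,0,0,0,0,-0.055,0,0,0,0,0,-0.068,0,0,0,0,0,-0.0745,0,0,0,0,0,-0.0745,0,0,0,0,0,-0.0745,0,0,0]
}}

```text
clock: 2.7
eef_pos: [577.4, 13.0, 66.9]
eef_rot: [3.141, -0.001, 0.503]
wrist_force: [-0.0, -0.1, 0.4]
finger_gap: 60.2
finger_force: 0.0
```

Request:
{"name": "jog_arm", "arguments": {
  "plan": [0,0,0,0,0,0,0,0,0,0,0,0,0,0,0,0,0,0,0,0,0,0,0,0,0,0,0,0,0,0,0,0,0,0,0,0,0,0,0,0,0,0,0,0,0,0,0,0],
  "claw": 0,
  "force": 40
}}

```text
clock: 3.5
eef_pos: [576.9, 13.0, 66.0]
eef_rot: [3.142, -0.0, 0.503]
wrist_force: [-0.0, -1.2, 0.1]
finger_gap: 14.0
finger_force: 40.0
```

Request:
{"name": "jog_arm", "arguments": {
  "plan": [0,0,0.005,0,0,0,0,0,0.01,0,0,0,0,0,0.02,0,0,0,0,0,0.04,0,0,0,0,0,0.06,0,0,0,0,0,0.08,0,0,0,0,0,0.08,0,0,0,0,0,0.08,0,0,0]
}}

```text
clock: 4.3
eef_pos: [576.8, 13.0, 145.8]
eef_rot: [3.141, -0.0, 0.503]
wrist_force: [-0.4, -0.5, -2.9]
finger_gap: 13.4
finger_force: 40.0
```

Request:
{"name": "jog_arm", "arguments": {
  "plan": [0,-0.02,0,0,0,-2,-0.0,-0.05,0,0,0,-4,-0.001,-0.085,0,0,0,-6,-0.002,-0.12,0,0,0,-9,-0.002,-0.155,0,0,0,-12,-0.003,-0.19,0,0,0,-15,-0.003,-0.225,0,0,0,-18,-0.003,-0.255,0,0,0,-20,-0.003,-0.275,0,0,0,-20,-0.003,-0.28,0,0,0,-20,-0.003,-0.28,-0.02,0,0,-20,-0.003,-0.28,-0.05,0,0,-20,-0.003,-0.28,-0.08,0,0,-20,-0.003,-0.28,-0.1,0,0,-20,-0.003,-0.28,-0.11,0,0,-20,-0.003,-0.28,-0.115,0,0,-20,-0.003,-0.28,-0.115,0,0,-20,-0.003,-0.28,-0.115,0,0,-20]
}}

```text
clock: 6.1
eef_pos: [574.4, -267.1, 32.0]
eef_rot: [3.141, -0.001, 0.154]
wrist_force: [0.6, 0.6, -2.3]
finger_gap: 13.7
finger_force: 40.0
```

Request:
{"name": "jog_arm", "arguments": {
  "plan": [0,0,-0.008,0,0,0,0,0,-0.012,0,0,0,0,0,-0.014,0,0,0,0,0,-0.0155,0,0,0,0,0,-0.0155,0,0,0,0,0,-0.0155,0,0,0]
}}

```text
clock: 6.7
eef_pos: [573.9, -267.0, 16.0]
eef_rot: [3.142, 0.0, 0.154]
wrist_force: [-4.3, 2.5, 5.7]
finger_gap: 13.7
finger_force: 40.0
```

```bash
python3 - <<'E'
from m import *
shot('top','top1');shot('scene','scene1')
a=[cv2.imread(f'pics/{n}1.png') for n in('top','scene')]
b=np.vstack([cv2.resize(a[0][130:260,170:380],None,fx=3,fy=3)[:300],cv2.resize(a[1][120:270,150:360],None,fx=3,fy=3)[:300]])
cv2.imwrite('pics/c1.png',np.hstack([cv2.resize(a[0][130:280,160:360],(400,300)),cv2.resize(a[1][120:270,150:350],(400,300))]))
E
```

```text
(no output)
```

View pics/c1.png

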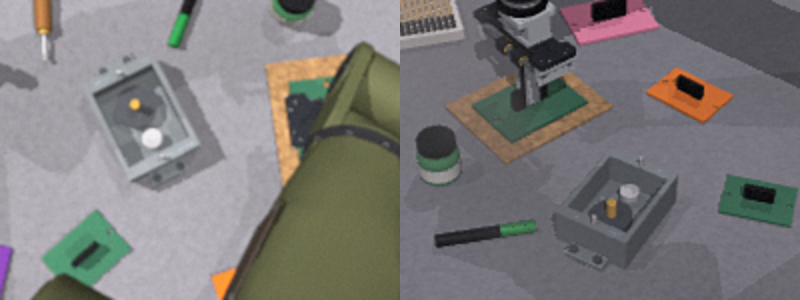

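The cover lies flat on the mat. The housing is open, and the brass shaft shows at about (227,182) in the full top picture, towards the housing's far end.

Request:
{"name": "jog_arm", "arguments": {
  "plan": [0,0,0,0,0,0,0,0,0,0,0,0,0,0,0,0,0,0,0,0,0,0,0,0,0,0,0,0,0,0,0,0,0.02,0,0,0,0,0,0.06,0,0,0,0,0,0.1,0,0,0,0,0,0.134,0,0,0,0,0,0.134,0,0,0],
  "claw": 0.06
}}

```text
clock: 7.8
eef_pos: [575.6, -267.9, 154.9]
eef_rot: [3.137, -0.007, 0.154]
wrist_force: [1.2, 0.4, 0.0]
finger_gap: 59.9
finger_force: 0.0
```

```bash
python3 - <<'E'
from m import *
for n in('top','scene'):
    f=np.load(n+'1.npz'); p,d=f['p'],f['d']; W=cloud(n,d); hsv=cv2.cvtColor(p,cv2.COLOR_RGB2HSV)
    w=(np.hypot(W[...,0]-577,W[...,1]-13)<60)&(hsv[...,1]>110)&(hsv[...,0]>8)&(hsv[...,0]<35)
    t=w&(W[...,2]>48); print(n,w.sum(),t.sum(),np.nanmedian(W[t],0) if t.any() else 0, rect(ray(n,px(t),53)) if t.any() else 0)
E
```

```text
top 24 17 [592.3573552   21.14416377  54.36827828] (array([591.5,  21.2]), array([ 8.5, 11.2]), np.float32(-88.1))
scene 45 21 [593.4266713   21.58729243  52.23590906] (array([594.,  22.]), array([15.8, 13. ]), np.float32(79.6))
```

Request:
{"name": "jog_arm", "arguments": {
  "plan": [-0.0244,0.5656,0,0,0,139.3,-0.0244,0.5656,0,0,0,139.3,-0.0244,0.5656,0,0,0,139.3,-0.0244,0.5656,0,0,0,139.3,-0.0244,0.5656,0,0,0,139.3,-0.0244,0.5656,0,0,0,139.3,-0.0244,0.5656,0,0,0,139.3,-0.0244,0.5656,0,0,0,139.3,-0.0244,0.5656,0,0,0,139.3,-0.0244,0.5656,0,0,0,139.3,-0.0244,0.5656,0,0,0,139.3,-0.0244,0.5656,0,0,0,139.3,-0.0244,0.5656,0,0,0,139.3,-0.0244,0.5656,0,0,0,139.3,-0.0244,0.5656,0,0,0,139.3,-0.0244,0.5656,0,0,0,139.3,-0.0244,0.5656,0,0,0,139.3,-0.0244,0.5656,0,0,0,139.3,-0.0244,0.5656,0,0,0,139.3,-0.0244,0.5656,0,0,0,139.3]
}}

```text
clock: 9.8
eef_pos: [549.4, 298.6, 149.1]
eef_rot: [-3.141, -0.0, 2.584]
wrist_force: [-0.4, -0.7, -0.0]
finger_gap: 60.2
finger_force: 0.0
```

Request:
{"name": "jog_arm", "arguments": {
  "plan": [0,0,-0.04,0,0,0,0,0,-0.08,0,0,0,0,0,-0.11,0,0,0,0,0,-0.13,0,0,0,0,0,-0.14,0,0,0,0,0,-0.143,0,0,0,0,0,-0.143,0,0,0,0,0,-0.143,0,0,0]
}}

```text
clock: 10.6
eef_pos: [550.1, 298.9, 7.7]
eef_rot: [3.14, 0.001, 2.585]
wrist_force: [1.2, 0.5, 0.9]
finger_gap: 59.7
finger_force: 0.0
```

Request:
{"name": "jog_arm", "arguments": {
  "plan": [0,0,0,0,0,0,0,0,0,0,0,0,0,0,0,0,0,0,0,0,0,0,0,0,0,0,0,0,0,0,0,0,0,0,0,0,0,0,0,0,0,0,0,0,0,0,0,0],
  "claw": 0,
  "force": 50
}}

```text
clock: 11.4
eef_pos: [549.4, 298.4, 6.4]
eef_rot: [-3.141, -0.0, 2.585]
wrist_force: [-2.4, -3.3, 3.1]
finger_gap: 13.2
finger_force: 50.0
```

Request:
{"name": "jog_arm", "arguments": {
  "plan": [0,0,0.005,0,0,0,0,0,0.015,0,0,0,0,0,0.03,0,0,0,0,0,0.05,0,0,0,0,0,0.075,0,0,0,0,0,0.1,0,0,0,0,0,0.115,0,0,0,0,0,0.12,0,0,0,0,0,0.12,0,0,0,0,0,0.12,0,0,0,0,0,0.12,0,0,0]
}}

```text
clock: 12.5
eef_pos: [549.0, 298.4, 125.2]
eef_rot: [-3.14, -0.001, 2.585]
wrist_force: [0.5, -0.8, -5.6]
finger_gap: 13.2
finger_force: 50.0
```

```bash
python3 - <<'E'
from m import *
print(manip.read_state()['moment'])
q={}
for n in('top','scene'):
    p,d=shot(n,n+'2'); W=cloud(n,d)
    if n=='scene': c=cv2.imread('pics/scene2.png'); print(ray(n,(300,250),130))
    Z=W[...,2]; near=lambda x,y,r:np.hypot(W[...,0]-x,W[...,1]-y)<r
    hub=near(507,325,32)&(Z>138)&(Z<170); gr=near(647,238,30)&(Z>185)&(Z<215)
    for k,m in(('hub',hub),('grip',gr)):
        if m.sum()>3: print(n,k,m.sum(),np.nanmedian(W[m],0).round(1),rect(W[m]),np.nanpercentile(Z[m],90))
cv2.imwrite('pics/c2.png',cv2.resize(c[170:350,230:430],(640,576)))
E
```

```text
[-0.01068458  0.01754832 -0.02980525]
top grip 98 [643.7 237.3 201.4] (array([644.7, 239.4]), array([24. , 22.7]), np.float32(7.9)) 204.74237211264412
[[586.78777555 217.99086193 130.        ]]
scene hub 94 [503.4 341.2 154.5] (array([504.2, 335.9]), array([42.8, 22.4]), np.float32(14.1)) 157.6957636651625
scene grip 110 [649.5 242.4 198.3] (array([648.3, 240.7]), array([19.6, 22.5]), np.float32(-31.3)) 203.62569656179468
```

View pics/c2.png

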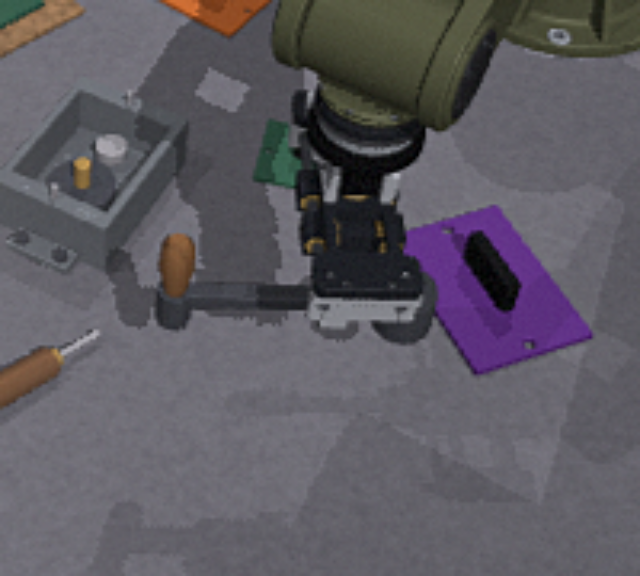

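The crank hangs level in the gripper, grip up. Hub top is at z≈157.5 and grip top at z≈204, which matches a 119 mm lift. Now I'll carry it over the shaft.

Request:
{"name": "jog_arm", "arguments": {
  "plan": [0.003,-0.01,0,0,0,0,0.009,-0.03,0,0,0,0,0.017,-0.06,0,0,0,0,0.025,-0.09,0,0,0,0,0.034,-0.12,0,0,0,0,0.042,-0.15,0,0,0,0,0.051,-0.18,0,0,0,0,0.059,-0.21,0,0,0,0,0.068,-0.24,0,0,0,0,0.076,-0.27,0,0,0,0,0.082,-0.29,0,0,0,0,0.0845,-0.3,0,0,0,0,0.0855,-0.3035,0,0,0,0,0.0855,-0.3035,-0.007,0,0,0,0.0855,-0.3035,-0.017,0,0,0,0.0855,-0.3035,-0.025,0,0,0,0.0855,-0.3035,-0.03,0,0,0,0.0855,-0.3035,-0.031,0,0,0,0.0855,-0.3035,-0.031,0,0,0,0.0855,-0.3035,-0.031,0,0,0]
}}

```text
clock: 14.6
eef_pos: [635.2, -4.9, 95.8]
eef_rot: [3.141, 0.001, 2.585]
wrist_force: [-0.1, 0.6, -5.1]
finger_gap: 13.5
finger_force: 50.0
```

Request:
{"name": "jog_arm", "arguments": {
  "plan": [0,0,0,0,0,0,0,0,0,0,0,0,0,0,0,0,0,0,0,0,0,0,0,0,0,0,0,0,0,0]
}}

```text
clock: 15.1
eef_pos: [635.0, -4.9, 95.5]
eef_rot: [3.142, 0.0, 2.585]
wrist_force: [0.0, -0.3, -5.2]
finger_gap: 13.6
finger_force: 50.0
```

```bash
python3 - <<'E'
from m import *
for n in('top','scene'):
    p,d=shot(n,n+'3'); W=cloud(n,d); hsv=cv2.cvtColor(p,cv2.COLOR_RGB2HSV)
    Z=W[...,2]; near=lambda x,y,r:np.hypot(W[...,0]-x,W[...,1]-y)<r
    hub=near(592,21,34)&(Z>119)&(Z<132); gr=near(732,-66,30)&(Z>155)&(Z<185)
    cov=near(574,-267,95)&(hsv[...,0]>60)&(hsv[...,0]<95)&(hsv[...,1]>70)&(Z<25)
    for k,m in(('hub',hub),('grip',gr),('cover',cov)):
        if m.sum()>3: print(n,k,m.sum(),np.nanmedian(W[m],0).round(1),rect(W[m]),rect(ray(n,px(m),11))[0],np.nanpercentile(Z[m],90))
a=[cv2.imread(f'pics/{n}3.png') for n in('top','scene')]
cv2.imwrite('pics/c3.png',np.hstack([cv2.resize(a[0][110:260,170:370],(400,300)),cv2.resize(a[1][120:270,150:350],(400,300))]))
E
```

```text
top grip 21 [737.6 -67.6 171.5] (array([736.8, -67.1]), array([22.5, 10.1]), np.float32(55.2)) [787.1 -73. ] 175.11612124937494
top cover 1630 [ 571.2 -262.6   12. ] (array([ 572.1, -266.2]), array([146.2, 108.6]), np.float32(8.6)) [ 572.2 -266.2] 14.493376629906061
scene hub 165 [593.8  24.  126.4] (array([593. ,  22.3]), array([45.3, 45.6]), np.float32(-78.2)) [534.1 -76.4] 128.6733216489553
scene grip 81 [734.9 -59.1 168.2] (array([733.6, -62.5]), array([20.2, 23.4]), np.float32(-34.3)) [ 673.3 -220.2] 174.0304525156697
scene cover 152 [ 574.2 -248.5   10.2] (array([ 583.2, -266. ]), array([125.7, 106.7]), np.float32(11.8)) [ 582.4 -264. ] 13.291689315645943
```

View pics/c3.png

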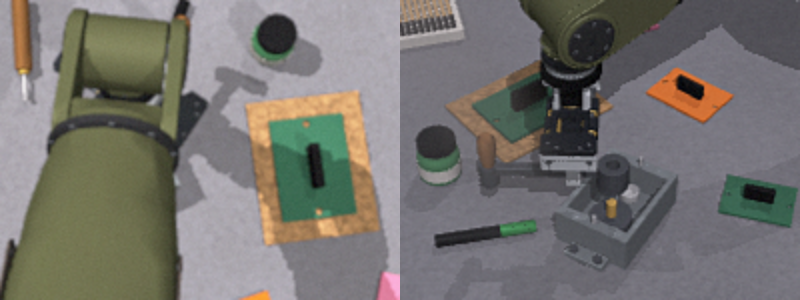

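The cover is on the mat, centred to about 2 mm. The crank is level, with the hub at (593,22) over the shaft at (592.5,21.5) and about 36 mm of clear air.

```bash
python3 -c "
from cell import manip
print(manip.sign_off())"
```

```text
the job is handed in; nothing more can be done
None
```

I handed the job in at about 15 s on the robot's clock, with no verdict returned: the cover lies released on the cork mat, and the crank is held level with its bore over the brass shaft, about 36 mm above it.

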